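Feel along the pressure plate of a camera back

TASK

Check the springs and face of the pressure plate in the loose camera back: stroke the fingertips (easiest with the fingers closed together) along the middle of the plate from the hinge end to the latch end, nearly the plate's full length, in an unbroken stroke, without dabbing or lifting off on the way. Press lightly, so that the plate gives a little under the fingertips all along but never bottoms, then take the hand away. Do not pick up or shift the back, and leave everything else where it is.

Things in the scene. Friction and masses are not known exactly. Their poses are not given: they have to be found in the camera images.
- back: Detached camera back, a shallow black tray 236 mm long (its x), 92 mm wide (its y), 0.4 to 0.65 kg, loose on the bench, inner side up, walls 12 mm high. Origin: centre of its underside, z up. At the -x end is the steel hinge, one wide barrel 68 mm across, 11 mm thick; at the +x end the latch, two separate hooked steel claws 60 mm apart that stick out 21 mm.
- hinge_end (a point): The pressure plate is the flat bare-metal plate in the middle of the back, 184 mm along x, 64 mm along y, its face 18 mm above the back's underside when untouched. This point: middle of its short edge at the hinge end, at that height (back frame -92, 0, 18 mm); axes as the back's
- latch_end (a point): middle of the plate's short edge at the latch end, at the height of the untouched plate's face (back frame +92, 0, 18 mm); axes as the back's
- plate (a joint): how far the sprung pressure plate is pushed down into the back, in m: 0 untouched, 0.006 bottomed. It stays level; it starts to give at about 1 N, gives about 1 mm more for each further 0.9 N, bottoms at about 6.4 N, and comes back up by itself.
- spool: empty roll-film spool standing on end, black plastic, 25 mm diameter, 65 mm tall; a bystander. Origin at the centre of its underside
- driver: slim screwdriver lying down, grey handle, 150 mm long; a bystander. Origin at the centre of its underside (of its length too)
- loupe: steel watchmaker's loupe standing upright, 40 mm diameter, 56 mm tall; a bystander. Origin at the centre of its underside
- block: dark steel bench block, 45 x 32 mm, 52 mm tall; a bystander. Origin at the centre of its underside
- camera: the wide black and aluminium panoramic camera standing on its base, 244 mm wide, 140 mm tall with its finder; a bystander. Origin at the centre of its underside
- lens: black lens standing upright, 75 mm diameter, 74 mm tall; a bystander. Origin at the centre of its underside
- tray: white two-compartment parts tray, 100 x 75 mm, 32 mm tall; a bystander. Origin at the centre of its underside
- solvent: squat conical glass bottle with white stopper, 72 mm diameter, 90 mm tall; a bystander. Origin at the centre of its underside

How it is judged:
By the outcome, as a careful person would: the job done as asked, in the order asked, and still so for the second after the job is handed in, with the robot touching nothing.
It also fails if it takes over 40 s, if anything falls off the work surface, if the arm or the gripper's body presses on something with over 40 N, if the wrist force passes 120 N, or if a joint passes its speed limit or range.

ROBOT

A 6-joint arm with a two-finger parallel gripper is mounted at the origin on the work surface. World frame = base frame: x ahead of the robot, y to its left, z up, the work surface at z = 0. Lengths are in m, angles in rad, forces in N, time in s.
With the tool pointing down it reaches from about 0.35 to 0.875 m from the base axis. Payload 4.2 kg.
Tool frame: the origin (TCP) lies at the very end of the fingers, on their centre line; the grasp point (between the pads) lies 19 mm behind it; z points along the fingers, y is the line along which they close (so a half turn about z gives the same grasp; the last joint's range is limited). The gripper opens to 85 mm and grips with 20 to 120 N. Pads are 22 mm wide; open, the fingers measure 114 mm over their backs; the gripper's body (76 mm by 85 mm) begins 54 mm behind the grasp point. The pads swing forward as they close: fully open they stand 13 mm farther back than shut.
Start: joints at [-1.09, 0.385, 0.008, 0, -1.194, -0.259], TCP at [0.138, -0.61, 0.231] pointing down, gripper open.
Joint ranges: [-3.14, 3.14], [-1.21, 2.06], [-1.07, 1.41], [-3.16, 2.05], [-2.99, -0.16], [-3.1, 3.1]. Speed limits (rad/s): [2.79, 2.79, 3.14, 3.14, 3.14, 3.14].

INTERFACE

Orientations are given as a unit quaternion [w, x, y, z].
In Python, from bench import status, capture, calibration, finish_job, look_for, cut_out, tip_of gives the robot as it stands.
- The arm moves only by the tool send_rows, never from a script. Its argument "commands" is a list of rows, each a list of 3 entries, a list of its own where there are three numbers: the opening, from 0 (shut) to 1 (fully open), then the shift along the tool's x, y, z in m, then the turn, a rotation vector about the tool's x, y, z in units of 5 degrees (1.0 is 5 degrees). In form: [[fingers, [tx, ty, tz], [rx, ry, rz]], ...]. A call has 1 to 12 rows; each row shifts and turns the commanded pose from where the row before left it, along the tool's axes as they then stand; what a row does not reach is not made up. A row lasts 1/12 s, in which the tool goes at most 41.7 mm and 7.16 degrees, less where a joint would pass 70% of its speed; a pose out of reach is approached as far as the arm can. A call with a gripper value outside its range is refused whole. The fingers move at their own pace and stop on an object; "force" is the grip in N (left out, the last holds). Time passes only in rows, so rows that do not move let the fingers close. It gives the time, the measured TCP pose, the force, the opening and the grip force at its end, in the units of the state.
- status.sense(): the state, without advancing time (a new reading comes with each control period).
- capture(name): name is "scene" or "top" or "wrist"; returns (picture, depth): 384x512x3 uint8, red, green, blue; 384x512 float32, m along the optical axis (not along the pixel's ray), 0 where there is no reading.
- calibration(name): a dict with "fx", "fy", "cx", "cy" (pixels), "k1" (the pictures are not rectified: a ray, as slopes to the right and down, at radius r is drawn at 1 + k1 r^2 times it, then the intrinsics apply), "position" and "orientation" of the camera in the world; the wrist camera has in their place "hand_eye" (4x4, takes a point from camera to tool coordinates, whose origin is the TCP and whose axes are the flange's). Camera axes: x right, y up, looking along -z (the intrinsics and any distortion apply to the point x, -y, -z); pixel columns grow to the right and rows downward; lengths in m; the calibration is good to about 2 mm. A picture is of the moment at which its call begins: read the wrist's pose just before it. calibration takes no time and is no camera call.
- finish_job(): hands the job in; it is judged then, once.
Trained networks look in the newest picture that a camera, given by its name, has taken for a name from the list of things; names that differ only in an ending like _2 or _b are one class to them, and where a whole thing is asked for, a point or a joint stands for the part that bears it (a point fixed in the world has none). Each returns a list of dicts, best first, with "score" (0 to 1); they miss things now and then, are a little off and sometimes report something else, mostly with a low value. They report only what shows in the picture. A call takes as long as a camera call.
- look_for(query, camera): "xy" ([column, row] in pixels, amid what is visible of it).
- cut_out(query, camera): "mask" (384x512 bool, what is visible of it) and "xy" ([column, row] in pixels, amid what is visible of it).
- tip_of(query, camera): "xy" ([column, row] in pixels: a listed point, or the origin of a listed thing).
The state is a dict: "time": time; "joint_pos": joint angles; "joint_velocities": joint speeds; "joint_efforts": joint torques, N m; "ee_pos": TCP position; "ee_rot": TCP orientation; "contact_force": force on the tool from outside, world axes, zero at the start; "torque": the same for the moment, N m; "grip_width": finger opening in m; "grasp_force": force on a finger pad.
Only numpy, scipy, OpenCV 4.12 (cv2) and the standard library are available. Lean on these libraries where they do the work, as an engineer would, in place of code of your own. Each camera call takes 0.05 s, during which the arm holds its last target. There are 200 camera calls.

## Working session

There is one attempt and no reset: what is moved stays moved. The work goes in short steps, Python scripts to look and compute and a tool call to move; the robot and the scene stay as the last step left them, time stands still between calls to the robot, and variables do not carry over. Pictures are saved under pics/ and viewed, at most 10 in all, crops included, and the job is handed in when it is done.

Besides the shell and the picture viewer there is one more tool, called after "Call:" by a JSON object that holds its "api" and its "payload". send_rows: Moves the arm, as the interface text tells. Its arguments: {"type":"object","properties":{"commands":{"type":"array","items":{"type":"array"}},"force":{"type":"number"}},"required":["commands"]}

```bash
mkdir -p pics; ls; cat > h.py <<'E'
import numpy as np, cv2
from scipy.spatial.transform import Rotation as R
from bench import *
def q2R(q): return R.from_quat([q[1],q[2],q[3],q[0]]).as_matrix()
def campose(name,st=None):
    c=calibration(name)
    if name=="wrist":
        H=np.array(c["hand_eye"]); T=np.eye(4); T[:3,:3]=q2R(st["ee_rot"]); T[:3,3]=st["ee_pos"]; T=T@H
        return c,T[:3,:3],T[:3,3]
    return c,q2R(c["orientation"]),np.array(c["position"])
def rays(uv,c):
    uv=np.asarray(uv,float).reshape(-1,2)
    d=(uv-[c["cx"],c["cy"]])/[c["fx"],c["fy"]]; s=d.copy()
    for _ in range(20): s=d/(1+c["k1"]*(s**2).sum(1,keepdims=True))
    return np.c_[s[:,0],-s[:,1],-np.ones(len(s))]
def world(uv,z,c,Rm,p):  # intersect plane z
    r=rays(uv,c)@Rm.T; return p+r*((z-p[2])/r[:,2:3])
def worldd(uv,depth,c,Rm,p):
    uv=np.asarray(uv).reshape(-1,2).astype(int); d=depth[uv[:,1],uv[:,0]]
    return (rays(uv,c)*d[:,None])@Rm.T+p
def save(n,im): cv2.imwrite(f"pics/{n}.png",im[...,::-1])
E
python3 - <<'E'
from h import *
st=status.sense(); print({k:np.round(v,4) for k,v in st.items()})
out=[]
for n in ["top","scene"]:
    im,d=capture(n); out.append(im); c,Rm,p=campose(n); print(n,p.round(3),c["fx"])
    for q in ["hinge_end","latch_end","back"]:
        for r in tip_of(q,n)[:2]:
            print(q,r["score"],np.round(r["xy"]),world(r["xy"],0.018 if q!="back" else 0.0,c,Rm,p).round(4))
    m=cut_out("back",n)
    for r in m[:1]:
        ys,xs=np.nonzero(r["mask"]); P=worldd(np.c_[xs,ys],d,c,Rm,p); print("mask",r["score"],len(xs),P.mean(0),np.percentile(P,[2,50,98],axis=0).round(3))
    np.savez(f"{n}.npz",im=im,d=d,mask=m[0]["mask"] if m else 0)
save("top",out[0]);save("scene",out[1])
E
```

```text
pics
{'time': np.float64(0.0), 'joint_pos': array([-1.0904e+00,  3.8550e-01,  6.6000e-03, -5.0000e-04, -1.1940e+00,
       -2.5860e-01]), 'joint_velocities': array([ 0.0009, -0.0013, -0.0002, -0.0022,  0.0013, -0.0006]), 'joint_efforts': array([ 1.00000e-04, -3.92291e+01,  1.88400e+01,  4.18620e+00,
       -4.50000e-03, -0.00000e+00]), 'ee_pos': array([ 0.1374, -0.6091,  0.2302]), 'ee_rot': array([-2.000e-04, -1.106e-01,  9.939e-01,  1.100e-03]), 'contact_force': array([ 0.5783, -0.2272,  0.1194]), 'torque': array([-0.0204,  0.0124,  0.0414]), 'grasp_force': np.float64(0.0), 'grip_width': np.float64(0.0857)}
top [0.444 0.039 1.087] 398.99686469246996
hinge_end 0.87 [283. 142.] [[ 0.648  -0.0626  0.018 ]]
latch_end 0.86 [274. 210.] [[ 0.4607 -0.0405  0.018 ]]
back 0.63 [281. 176.] [[ 0.5566 -0.0604  0.    ]]
mask 0.64 3193 [ 0.55394455 -0.05369276  0.01869723] [[ 0.435 -0.108  0.002]
 [ 0.553 -0.055  0.015]
 [ 0.677  0.002  0.023]]
scene [0.975 0.702 0.822] 421.7476396226583
hinge_end 0.92 [200. 199.] [[ 0.6519 -0.0615  0.018 ]]
back 0.62 [232. 191.] [[ 0.555  -0.0567  0.    ]]
mask 0.96 2395 [ 0.56888095 -0.04589407  0.01310705] [[ 0.437 -0.11   0.   ]
 [ 0.572 -0.045  0.012]
 [ 0.688  0.006  0.02 ]]
```

```bash
python3 - <<'E'
from h import *
a=np.load("top.npz"); im=a["im"]; d=a["d"]
crop=cv2.resize(im[110:240,210:340],(600,600),interpolation=cv2.INTER_CUBIC)
save("topcrop",crop)
c,Rm,p=campose("top")
# everything tall near back
ys,xs=np.nonzero((d>0)); P=worldd(np.c_[xs,ys],d,c,Rm,p)
for n in ["spool","driver","loupe","block","camera","lens","tray","solvent"]:
    for r in cut_out(n,"top")[:1]:
        y,x=np.nonzero(r["mask"]); Q=worldd(np.c_[x,y],d,c,Rm,p); print(n,r["score"],np.percentile(Q,[3,97],axis=0).round(3).tolist())
E
```

```text
spool 0.64 [[0.572, -0.173, -0.001], [0.597, -0.146, 0.069]]
driver 0.72 [[0.478, 0.007, 0.014], [0.606, 0.039, 0.029]]
loupe 0.68 [[0.466, -0.168, 0.004], [0.501, -0.131, 0.061]]
block 0.64 [[0.602, 0.043, 0.018], [0.645, 0.074, 0.056]]
camera 0.84 [[0.47, 0.339, 0.02], [0.692, 0.47, 0.14]]
lens 0.72 [[0.422, -0.444, 0.023], [0.487, -0.381, 0.08]]
tray 0.88 [[0.603, -0.405, 0.002], [0.704, -0.323, 0.036]]
solvent 0.82 [[0.333, 0.27, 0.002], [0.396, 0.328, 0.085]]
```

View pics/top.png

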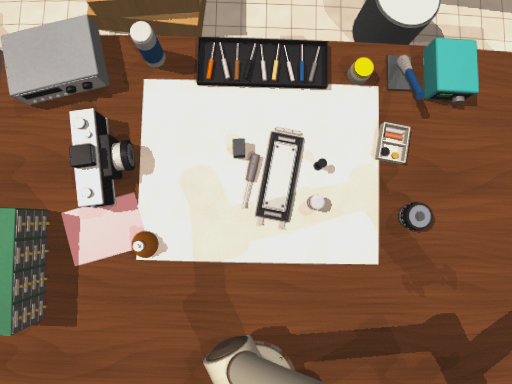

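View pics/topcrop.png

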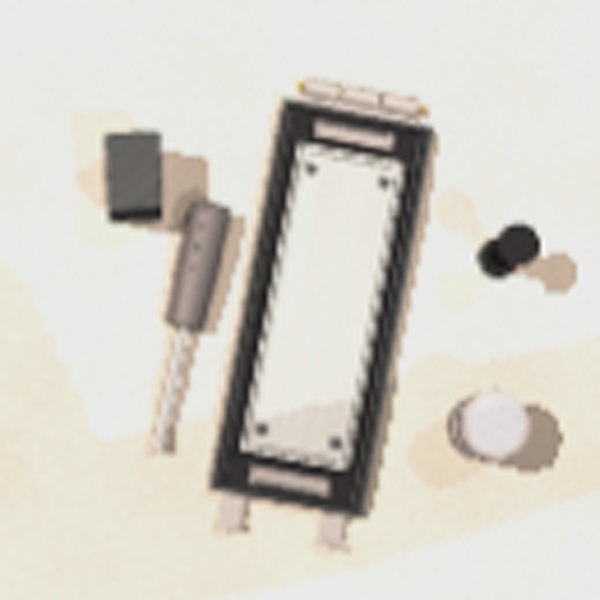

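View pics/scene.png

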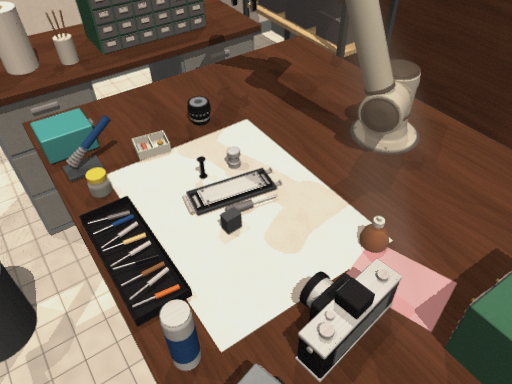

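The top view shows the back at about (281,176), with its hinge away from the robot (row ~133) and the claws on the near side (row ~222). The driver lies to its left, the spool and loupe to its right. I'll move above it, with fingers shut, for a wrist look.

Call:
{"api": "send_rows", "payload": {"commands": [[0,[-0.022,0.019,0],[0,0,0]],[0,[-0.022,0.019,0],[0,0,0]],[0,[-0.022,0.019,0],[0,0,0]],[0,[-0.022,0.019,0],[0,0,0]],[0,[-0.022,0.019,0],[0,0,0]],[0,[-0.022,0.019,0],[0,0,0]],[0,[-0.022,0.019,0],[0,0,0]],[0,[-0.022,0.019,0],[0,0,0]],[0,[-0.022,0.019,0],[0,0,0]],[0,[-0.022,0.019,0],[0,0,0]],[0,[-0.022,0.019,0],[0,0,0]],[0,[-0.022,0.019,0],[0,0,0]]]}}

```text
time: 1.9
ee_pos: [0.3455, -0.328, 0.2316]
ee_rot: [0.0, -0.111, 0.994, -0.0]
contact_force: [-0.2, -1.0, -0.1]
grip_width: 0.0
grasp_force: 0.0
```

Call:
{"api": "send_rows", "payload": {"commands": [[0,[-0.022,0.019,0],[0,0,0]],[0,[-0.022,0.019,0],[0,0,0]],[0,[-0.022,0.019,0],[0,0,0]],[0,[-0.022,0.019,0],[0,0,0]],[0,[-0.022,0.019,0],[0,0,0]],[0,[-0.022,0.019,0],[0,0,0]],[0,[-0.022,0.019,0],[0,0,0]],[0,[-0.022,0.019,0],[0,0,0]],[0,[-0.022,0.019,0],[0,0,0]],[0,[-0.022,0.019,0],[0,0,0]],[0,[-0.022,0.019,0],[0,0,0]],[0,[-0.022,0.019,0],[0,0,0]]]}}

```text
time: 2.9
ee_pos: [0.5529, -0.0474, 0.2315]
ee_rot: [0.0, -0.111, 0.994, -0.0]
contact_force: [0.2, -0.1, 0.2]
grip_width: -0.0002
grasp_force: 0.0
```

Call:
{"api": "send_rows", "payload": {"commands": [[0,[0,0,0],[0,0,1.1]],[0,[0,0,0],[0,0,1.1]],[0,[0,0,0],[0,0,1.1]],[0,[0,0,0],[0,0,1.1]],[0,[0,0,0],[0,0,0]],[0,[0,0,0],[0,0,0]],[0,[0,0,0],[0,0,0]],[0,[0,0,0],[0,0,0]]]}}

```text
time: 3.57
ee_pos: [0.5522, -0.0488, 0.2314]
ee_rot: [0.0, 0.08, 0.997, 0.0]
contact_force: [-0.0, 0.3, -0.3]
grip_width: -0.0002
grasp_force: 0.0
```

```bash
python3 - <<'E'
from h import *
st=status.sense(); im,d=capture("wrist"); c,Rm,p=campose("wrist",st); print(p.round(3),st["ee_pos"])
for q in ["hinge_end","latch_end","back"]:
    for r in tip_of(q,"wrist")[:2]:
        print(q,r["score"],np.round(r["xy"],1),world(r["xy"],0.018 if q!="back" else 0.0,c,Rm,p).round(4))
np.savez("wrist.npz",im=im,d=d,**{k:st[k] for k in("ee_pos","ee_rot")}); save("wrist",im)
E
```

```text
[ 0.47  -0.036  0.374] [ 0.55224366 -0.04877271  0.23138487]
hinge_end 0.83 [253.6 227.6] [[ 0.6455 -0.0719  0.018 ]]
latch_end 0.87 [255.8  95.4] [[ 0.4639 -0.0385  0.018 ]]
back 0.8 [256.6 165.7] [[ 0.5579 -0.0531  0.    ]]
```

View pics/wrist.png

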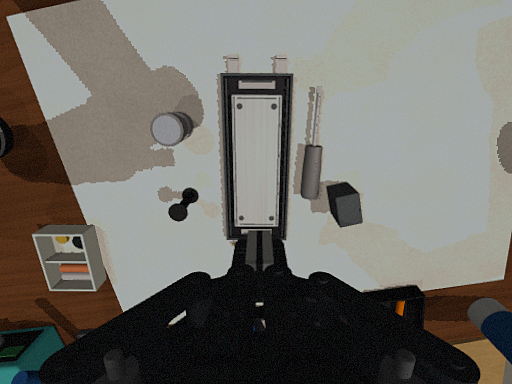

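The wrist view shows the plate clearly: hinge edge at about (254,228), latch edge at about (257,94), and rollers just beyond both ends. Next I'll cross-check the plate edges and the height profile.

```bash
python3 - <<'E'
from h import *
a=np.load("top.npz"); c,Rm,p=campose("top")
print("top hand",world([[210+351*130/600,110+156*130/600],[210+296*130/600,110+463*130/600]],.018,c,Rm,p).round(4).tolist())
h=np.array([.6455,-.0719]);l=np.array([.4639,-.0385]);u=(l-h)/np.linalg.norm(l-h);m=(h+l)/2; v=np.array([-u[1],u[0]])
def prof(name,d,c,Rm,p):
    ys,xs=np.nonzero(d>0); P=worldd(np.c_[xs,ys],d,c,Rm,p); q=P[:,:2]-m; s=q@u; t=q@v
    print(name,"along",[(b,round(float(np.median(P[k,2])*1000),1)) for b in range(-124,126,4) if (k:=(abs(s*1000-b)<2)&(abs(t)<.012)).sum()>2])
    print("across",[(b,round(float(np.median(P[k,2])*1000),1)) for b in range(-52,54,4) if (k:=(abs(t*1000-b)<2)&(abs(s)<.06)).sum()>2])
prof("top",a["d"],c,Rm,p)
w=np.load("wrist.npz"); c,Rm,p=campose("wrist",w); prof("wrist",w["d"],c,Rm,p)
# plate edges along midline brightness
g=cv2.cvtColor(w["im"],cv2.COLOR_RGB2GRAY); print([(r,int(g[r,250:262].mean())) for r in list(range(86,104))+list(range(218,238))])
print(world([[256,93.5],[254,228]],.018,c,Rm,p).round(4).tolist(), u)
print([(x,int(g[150:170,x].mean())) for x in list(range(224,238))+list(range(276,294))], world([[231,160],[282,160]],.018,c,Rm,p).round(4).tolist())
E
```

```text
top hand [[0.6424, -0.071, 0.018], [0.4613, -0.042, 0.018]]
top along [(-124, 10.9), (-120, 7.2), (-116, 11.6), (-112, 4.9), (-108, 8.4), (-104, 9.2), (-100, 10.1), (-96, 4.7), (-92, 16.9), (-88, 18.8), (-84, 18.9), (-80, 19.5), (-76, 18.5), (-72, 19.2), (-68, 18.9), (-64, 18.3), (-60, 19.3), (-56, 18.1), (-52, 19.3), (-48, 19.1), (-44, 18.8), (-40, 19.1), (-36, 20.5), (-32, 19.4), (-28, 19.3), (-24, 17.4), (-20, 19.1), (-16, 19.9), (-12, 19.4), (-8, 18.6), (-4, 19.1), (0, 18.5), (4, 18.8), (8, 17.7), (12, 19.8), (16, 19.0), (20, 19.9), (24, 18.4), (28, 19.8), (32, 18.3), (36, 19.0), (40, 18.1), (44, 19.6), (48, 19.2), (52, 18.8), (56, 18.7), (60, 18.9), (64, 19.5), (68, 19.4), (72, 19.6), (76, 18.8), (80, 18.2), (84, 19.8), (88, 19.8), (92, 18.2), (96, 4.7), (100, 5.5), (104, 10.9), (108, 9.2), (112, 6.9), (116, 8.2), (120, 2.3), (124, 2.1)]
across [(-52, 1.9), (-48, 2.9), (-44, 10.7), (-40, 6.1), (-36, 4.8), (-32, 17.5), (-28, 19.3), (-24, 19.2), (-20, 18.4), (-16, 18.6), (-12, 18.3), (-8, 19.3), (-4, 18.8), (0, 19.2), (4, 19.1), (8, 18.8), (12, 19.1), (16, 19.2), (20, 19.1), (24, 
[... 1409 characters left out ...]
 (220, 162), (221, 163), (222, 166), (223, 142), (224, 95), (225, 167), (226, 114), (227, 2), (228, 7), (229, 143), (230, 92), (231, 29), (232, 37), (233, 38), (234, 39), (235, 37), (236, 37), (237, 38)]
[[0.4617, -0.0379, 0.018], [0.6462, -0.0714, 0.018]] [-0.98350393  0.18088674]
[(224, 65), (225, 53), (226, 15), (227, 38), (228, 56), (229, 25), (230, 12), (231, 13), (232, 20), (233, 140), (234, 150), (235, 100), (236, 153), (237, 167), (276, 167), (277, 125), (278, 118), (279, 147), (280, 70), (281, 12), (282, 13), (283, 16), (284, 50), (285, 53), (286, 9), (287, 38), (288, 58), (289, 95), (290, 144), (291, 161), (292, 164), (293, 169)] [[0.5403, -0.0853, 0.018], [0.5514, -0.0169, 0.018]]
```

Call:
{"api": "send_rows", "payload": {"commands": [[0,[-0.0222,-0.0019,0],[0,0,0]],[0,[-0.0222,-0.0019,0],[0,0,0]],[0,[-0.0222,-0.0019,0],[0,0,0]],[0,[-0.0222,-0.0019,0],[0,0,0]],[0,[0,0,0.025],[0,0,0]],[0,[0,0,0.025],[0,0,0]],[0,[0,0,0.025],[0,0,0]],[0,[0,0,0.025],[0,0,0]],[0,[0,0,0.025],[0,0,0]],[0,[0,0,0.025],[0,0,0]],[0,[0,0,0.025],[0,0,0]],[0,[0,0,0.01],[0,0,0]]]}}

```text
time: 4.77
ee_pos: [0.6363, -0.0706, 0.0424]
ee_rot: [-0.003, 0.081, 0.997, -0.0]
contact_force: [-0.1, -0.3, -0.2]
grip_width: 0.0001
grasp_force: 0.0
```

Call:
{"api": "send_rows", "payload": {"commands": [[0,[0,0,0],[0,0,0]],[0,[0,0,0],[0,0,0]],[0,[0,0,0],[0,0,0]]]}}

```text
time: 5.02
ee_pos: [0.6401, -0.0705, 0.0481]
ee_rot: [0.002, 0.081, 0.997, 0.0]
contact_force: [0.0, -0.1, 0.7]
grip_width: 0.0
grasp_force: 0.0
```

```bash
python3 - <<'E'
from h import *
st=status.sense(); im,d=capture("wrist"); f=[]
for i in range(5):
    f.append(status.sense()["contact_force"]); capture("wrist")
print(np.round(f,2)); print(st["ee_pos"],st["ee_rot"],st["time"]); save("wrist2",im)
c,Rm,p=campose("wrist",st)
for q in ["hinge_end","latch_end"]:
    for r in tip_of(q,"wrist")[:1]: print(q,r["score"],r["xy"],world(r["xy"],0.018,c,Rm,p).round(4))
E
```

```text
[[-0.46  0.21  0.34]
 [-0.35 -0.34  0.59]
 [ 0.85 -0.55  0.87]
 [ 0.27 -0.57  0.44]
 [-0.35 -0.58 -0.14]]
[ 0.64007789 -0.07048892  0.04811741] [1.63711188e-03 8.06871097e-02 9.96738132e-01 7.38556996e-05] 5.0167
hinge_end 0.56 [263.6, 226.5] [[ 0.6435 -0.0677  0.018 ]]
```

View pics/wrist2.png

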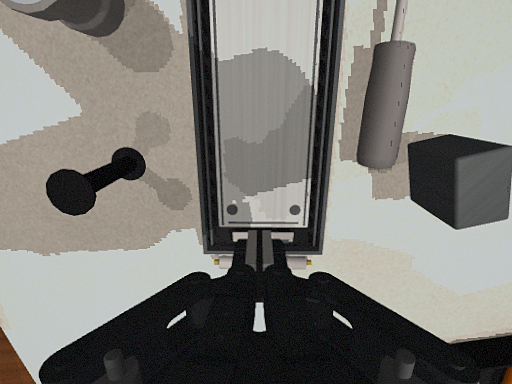

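The wrist view shows the fingertips over the plate's hinge end, near its middle: plate columns 218–308 and its edge at row 227, tips at column ~259. I'll descend gently.

Call:
{"api": "send_rows", "payload": {"commands": [[0,[0.001,0,0.002],[0,0,0]],[0,[0.001,0,0.003],[0,0,0]],[0,[0,0,0.003],[0,0,0]],[0,[0,0,0.003],[0,0,0]],[0,[0,0,0.003],[0,0,0]],[0,[0,0,0.003],[0,0,0]],[0,[0,0,0.003],[0,0,0]],[0,[0,0,0.002],[0,0,0]],[0,[0,0,0.001],[0,0,0]],[0,[0,0,0],[0,0,0]],[0,[0,0,0],[0,0,0]],[0,[0,0,0],[0,0,0]]]}}

```text
time: 6.42
ee_pos: [0.6368, -0.0702, 0.0235]
ee_rot: [0.0, 0.081, 0.997, 0.0]
contact_force: [0.0, -0.5, -0.7]
grip_width: 0.0
grasp_force: 0.0
```

```bash
cat > f.py <<'E'
from h import *
f=[];z=[]
for i in range(6):
    capture("wrist"); s=status.sense(); f.append(s["contact_force"]); z.append(s["ee_pos"])
print("F",np.mean(f,0).round(2),np.std(f,0).round(2),"p",np.mean(z,0).round(5),np.std(z,0).round(5),s["ee_rot"].round(4) if hasattr(s["ee_rot"],"round") else s["ee_rot"],s["time"])
E
python3 f.py
```

```text
F [ 0.14  0.05 -0.09] [0.51 0.35 0.32] p [ 0.6368  -0.07019  0.0235 ] [5.e-05 2.e-05 4.e-05] [1.000e-04 8.100e-02 9.967e-01 0.000e+00] 6.7167
```

Call:
{"api": "send_rows", "payload": {"commands": [[0,[0,0,0.001],[0,0,0]],[0,[0,0,0.001],[0,0,0]],[0,[0,0,0.001],[0,0,0]],[0,[0,0,0.001],[0,0,0]],[0,[0,0,0.0005],[0,0,0]],[0,[0,0,0.0005],[0,0,0]],[0,[0,0,0.0005],[0,0,0]],[0,[0,0,0.0005],[0,0,0]],[0,[0,0,0],[0,0,0]]]}}

```text
time: 7.47
ee_pos: [0.6366, -0.0702, 0.0174]
ee_rot: [-0.0, 0.081, 0.997, -0.0]
contact_force: [-0.4, 0.3, 1.2]
grip_width: 0.0002
grasp_force: 0.6
```

```bash
python3 f.py
```

```text
F [-0.36 -0.11  1.48] [0.37 0.26 0.32] p [ 0.63663 -0.07021  0.0174 ] [1.e-05 2.e-05 0.e+00] [-0.      0.081   0.9967 -0.    ] 7.7667
```

Call:
{"api": "send_rows", "payload": {"commands": [[0,[0,0,0.0005],[0,0,0]],[0,[0,0,0.0005],[0,0,0]],[0,[0,0,0.0005],[0,0,0]],[0,[0,0,0.0004],[0,0,0]],[0,[0,0,0.0002],[0,0,0]],[0,[0,0,0],[0,0,0]],[0,[0,0,0],[0,0,0]]]}}

```text
time: 8.35
ee_pos: [0.6367, -0.0702, 0.0153]
ee_rot: [-0.0, 0.081, 0.997, -0.0]
contact_force: [-1.9, 0.5, 3.0]
grip_width: 0.0
grasp_force: 1.5
```

```bash
python3 f.py
```

```text
F [-1.83  0.19  2.85] [0.35 0.55 0.35] p [ 0.63669 -0.0702   0.01529] [1.e-05 1.e-05 3.e-05] [0.     0.081  0.9967 0.    ] 8.65
```

Call:
{"api": "send_rows", "payload": {"commands": [[0,[0.001,0,0],[0,0,0]],[0,[0.002,0,0],[0,0,0]],[0,[0.003,0,0],[0,0,0]],[0,[0.004,0,0],[0,0,0]],[0,[0.004,0,0],[0,0,0]],[0,[0.004,0.0001,0],[0,0,0]]]}}

```text
time: 9.15
ee_pos: [0.619, -0.067, 0.0155]
ee_rot: [0.001, 0.081, 0.997, 0.0]
contact_force: [2.3, -0.6, 2.6]
grip_width: -0.0001
grasp_force: 1.5
```

```bash
cat > sh.py <<'E'
from h import *
for n,bx in (("scene",(225,160,285,205)),("top",(255,190,300,232))):
    a=np.load(n+".npz")["im"]; b,_=capture(n)
    x0,y0,x1,y1=bx; A=cv2.cvtColor(a,7).astype(np.float32)[y0:y1,x0:x1]; B=cv2.cvtColor(b,7).astype(np.float32)[y0:y1,x0:x1]
    print(n,cv2.phaseCorrelate(A,B,cv2.createHanningWindow(A.shape[::-1],cv2.CV_32F)),abs(A-B).mean())
    import sys; save(n+sys.argv[1],cv2.resize(np.hstack([a[y0-30:y1+30,x0-30:x1+30],b[y0-30:y1+30,x0-30:x1+30]]),None,fx=3,fy=3,interpolation=cv2.INTER_CUBIC))
E
python3 sh.py _m
```

```text
scene ((0.33637722875480236, 0.6906229666930095), 0.9670419770699961) 11.191893
top ((0.446585200939456, 0.3946890768549842), 1.011637840270996) 17.41164
```

View pics/scene_m.png

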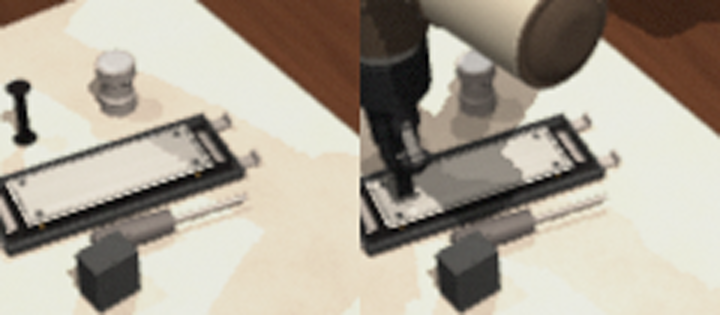

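The back hasn't moved: the claws sit at the same place in both halves of the picture. I'll continue the stroke.

Call:
{"api": "send_rows", "payload": {"commands": [[0,[0.004,0,0],[0,0,0]],[0,[0.004,0,0],[0,0,0]],[0,[0.004,0.0001,0],[0,0,0]],[0,[0.004,0.0001,0],[0,0,0]],[0,[0.004,0,0],[0,0,0]],[0,[0.004,0.0001,0],[0,0,0]],[0,[0.004,0,0],[0,0,0]],[0,[0.004,0.0001,0],[0,0,0]],[0,[0.004,0,0],[0,0,0]],[0,[0.004,0.0001,0],[0,0,0]],[0,[0.004,0,0],[0,0,0]],[0,[0.004,0.0001,0],[0,0,0]]]}}

```text
time: 10.25
ee_pos: [0.5713, -0.0588, 0.0152]
ee_rot: [0.0, 0.081, 0.997, 0.0]
contact_force: [2.5, -0.1, 3.1]
grip_width: 0.0001
grasp_force: 1.6
```

Call:
{"api": "send_rows", "payload": {"commands": [[0,[0.004,0,0],[0,0,0]],[0,[0.004,0,0],[0,0,0]],[0,[0.004,0.0001,0],[0,0,0]],[0,[0.004,0.0001,0],[0,0,0]],[0,[0.004,0,0],[0,0,0]],[0,[0.004,0.0001,0],[0,0,0]],[0,[0.004,0,0],[0,0,0]],[0,[0.004,0.0001,0],[0,0,0]],[0,[0.004,0,0],[0,0,0]],[0,[0.004,0.0001,0],[0,0,0]],[0,[0.004,0,0],[0,0,0]],[0,[0.004,0.0001,0],[0,0,0]]]}}

```text
time: 11.25
ee_pos: [0.5239, -0.0505, 0.0152]
ee_rot: [-0.0, 0.081, 0.997, -0.0]
contact_force: [2.4, 0.0, 4.0]
grip_width: 0.0002
grasp_force: 1.5
```

Call:
{"api": "send_rows", "payload": {"commands": [[0,[0.004,0,0],[0,0,0]],[0,[0.004,0,0],[0,0,0]],[0,[0.004,0.0001,0],[0,0,0]],[0,[0.004,0.0001,0],[0,0,0]],[0,[0.004,0,0],[0,0,0]],[0,[0.004,0.0001,0],[0,0,0]],[0,[0.004,0,0],[0,0,0]],[0,[0.004,0.0001,0],[0,0,0]],[0,[0.004,0,0],[0,0,0]],[0,[0.004,0.0001,0],[0,0,0]]]}}

```text
time: 12.08
ee_pos: [0.4846, -0.0435, 0.0152]
ee_rot: [0.0, 0.081, 0.997, -0.0]
contact_force: [1.4, -1.1, 2.9]
grip_width: 0.0002
grasp_force: 1.5
```

```bash
python3 - <<'E'
from h import *
capture("top"); 
for n in ["top","scene","wrist"]:
    st=status.sense(); capture(n); c,Rm,p=campose(n,st)
    for r in tip_of("latch_end",n)[:1]: print(n,r["score"],r["xy"],world(r["xy"],.0157,c,Rm,p).round(4))
st=status.sense(); print(st["ee_pos"],st["contact_force"])
E
```

```text
top 0.82 [272.1, 211.2] [[ 0.4588 -0.0367  0.0157]]
scene 0.96 [261.4, 176.2] [[ 0.4612 -0.0433  0.0157]]
wrist 0.88 [261.9, 214.8] [[ 0.4642 -0.0386  0.0157]]
[ 0.48380127 -0.04365136  0.01482214] [-2.12970366  1.14568575  4.19500107]
```

Call:
{"api": "send_rows", "payload": {"commands": [[0,[0.002,0,0],[0,0,0]],[0,[0.0035,0,0],[0,0,0]],[0,[0.004,0,0],[0,0,0]],[0,[0.003,0,0],[0,0,0]],[0,[0.002,0,0],[0,0,0]],[0,[0.001,0,0],[0,0,0]],[0,[0,0,0],[0,0,0]]]}}

```text
time: 13.02
ee_pos: [0.4695, -0.041, 0.0153]
ee_rot: [-0.0, 0.081, 0.997, 0.0]
contact_force: [1.2, 1.1, 2.2]
grip_width: 0.0002
grasp_force: 1.5
```

The stroke is complete, so I'll lift away.

Call:
{"api": "send_rows", "payload": {"commands": [[0,[0,0,-0.002],[0,0,0]],[0,[0,0,-0.004],[0,0,0]],[0,[0,0,-0.008],[0,0,0]],[0,[0,0,-0.015],[0,0,0]],[0,[0,0,-0.025],[0,0,0]],[0,[0,0,-0.025],[0,0,0]],[0,[0,0,-0.025],[0,0,0]],[0,[0,0,-0.025],[0,0,0]],[0,[0,0,-0.015],[0,0,0]],[0,[0,0,-0.006],[0,0,0]],[0,[0,0,0],[0,0,0]],[0,[0,0,0],[0,0,0]]]}}

```text
time: 14.02
ee_pos: [0.4687, -0.0411, 0.1645]
ee_rot: [-0.001, 0.081, 0.997, 0.0]
contact_force: [0.3, 0.2, -0.1]
grip_width: -0.0003
grasp_force: 0.0
```

```bash
python3 sh.py _e
```

```text
scene ((0.13609215060198565, 0.4053558062650282), 0.890496296706023) 4.644035
top ((-5.31120291513664, -1.3748068075094828), 0.2849804828785084) 76.513756
```

View pics/scene_e.png

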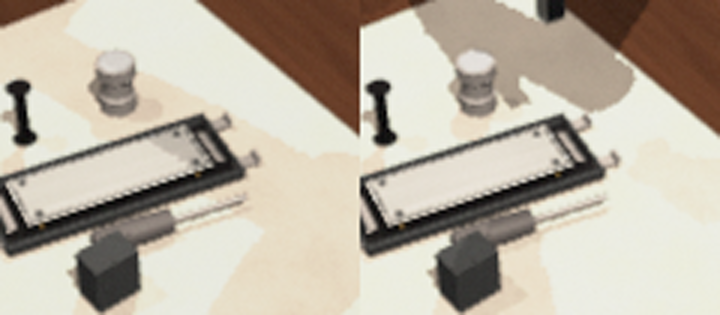

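The back and its neighbours are where they were, the plate is up again, and the hand is clear.

```bash
python3 -c "from bench import *; print(finish_job())"
```

```text
the job is handed in; nothing more can be done
None
```

I stroked the plate in one unbroken pass from about 7 mm inside the hinge edge to about 7 mm inside the latch edge, pressing at about 2–4 N (2–3 mm of give, never bottoming); the back and the things near it did not visibly move, and the job is handed in.

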